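# Put the temperature logger into the egg hatcher

### The job

Pull the hatcher's egg tray out to its stop, then lift the yellow temperature logger out of its desk dock and slide it upright into the metal sleeve on the tray until it is fully home, lowering it all the way rather than letting it drop. Then push the tray fully shut with the logger in it and let go. Leave the blue logger in its dock, and do not shift the drinker or the feeder.

Things in the scene. Friction and masses are not known exactly. Their poses are not given: they have to be found in the camera images.
- hatcher: the egg hatcher, a fixed white desktop cabinet 240 (x) by 260 (y) by 160 mm high with a clear window in its top. Origin: centre of its underside, on the table. Its front face lies at x = -120 mm in its frame; its -x axis is the way the tray comes out.
- tray (a joint): how far the egg tray is pulled out, in m: 0 shut, 0.130 at its stop; starts between 0 and 0.03. It runs along the hatcher's -x with 1.5 N of friction plus 6 N per m/s and stays where left. Its white front panel is 12 mm thick, 254 mm wide, its top 144 mm above the table; side walls 52 mm above the table. Eight fixed eggs stand 90 and 140 mm behind the sleeve, below its mouth.
- tray_handle (a point): centre of the tray's red handle bar, 127 mm above the table: 12 mm square, 110 mm long, level along the tray's y, its centre 45 mm in front of the front panel (39 mm clear between bar and panel), held by a 12 mm post at each end, 86 mm free between. Axes as the hatcher's (-x the way out).
- sleeve_mouth (a point): centre of the mouth of the dark metal sleeve standing on the tray, at the top of its flared aluminium lip, 88 mm above the table. Inside 42.5 (tray x) by 16.5 mm (tray y), 2.5 mm more each way than the logger; the 45 degree lip, its top 6 mm, widens the mouth by some 6 mm a side. Its centre lies 70.5 mm behind the front panel's outer face. Axes as the hatcher's.
- sleeve_floor (a point): centre of the inner floor of that sleeve, 22 mm above the table, 66 mm under its mouth: where the logger's foot must stand. Axes as the hatcher's.
- yellow_logger: the yellow temperature logger: an upright stick 40 (x) by 14 (y) by 115 mm (z) with a dark display on both faces, about 90 g. Origin: centre of its foot; the foot's lowest 5 mm are 2 mm narrower on each side. It stands upright in its dock; at home in the sleeve its top 49 mm stand out of the mouth. It may be put in either way round.
- yellow_dock: the fixed black desk dock that holds the yellow logger: base plate 75 by 60 mm, 4 mm thick; pocket outside 59 (x) by 33 mm (y), 40 mm high, 3 to 4 mm looser than the logger on each side, its floor 8 mm above the table. Origin: centre of its underside.
- blue_logger: the blue temperature logger, of the same shape and size, standing in a dock like the other; to be left alone. Origin: centre of its foot.
- blue_dock: the fixed black dock of the blue logger, like the yellow one's. Docks may swap places.
- drinker: a chick drinker, white bell 92 mm across on a red base 124 mm across, 156 mm high; stands loose on the table, to be left alone. Origin: centre of its underside.
- feeder: a galvanised feeding trough 60 (x) by 200 (y) by 43 mm high; stands loose on the table, to be left alone. Origin: centre of its underside.
There are look-alikes about, which are no part of the job. There is more than one size of the yellow_logger; the job needs the largest.

How it is judged:
By the outcome, as a careful person would: the job done as asked, in the order asked, and still so for the second after the job is handed in, with the robot touching nothing.
It also fails if it takes over 72 s, if anything falls off the work surface, if the arm or the gripper's body presses on something with over 40 N, if the wrist force passes 120 N, or if a joint passes its speed limit or range.

### The arm

A 7-joint arm with a two-finger parallel gripper is mounted at the origin on the work surface. World frame = base frame: x ahead of the robot, y to its left, z up, the work surface at z = 0. Lengths are in mm, angles in rad, forces in N, time in s.
With the tool pointing down it reaches from about 400 to 875 mm from the base axis. Payload 4.4 kg.
Tool frame: the origin (TCP) lies on the centre line of the jaws, within the pads' length; the fingertips stand 14 mm ahead of it and the grasp point (between the pads) lies 5 mm behind it (tips_ahead is the distance from the TCP to the fingertips, in mm); z points along the fingers, y is the line along which they close (so a half turn about z gives the same grasp; the last joint's range is limited). The gripper opens to 85 mm and grips with 20 to 120 N. Pads are 22 mm wide; open, the fingers measure 114 mm over their backs; the gripper's body (76 mm by 85 mm) begins 54 mm behind the grasp point. The pads swing forward as they close: fully open they stand 13 mm farther back than shut.
Start: joints at [1.05, 0.628, 0.038, 1.517, -0.027, 0.996, -0.02], TCP at [285.561, -583.928, 245.313] pointing down, gripper open.
Joint ranges: [-3.06, 3.06], [-0.37, 2.12], [-1.25, 1.32], [0.18, 2.47], [-1.1, 4.24], [0.23, 1.98], [-2.94, 2.94]. Speed limits (rad/s): [2.57, 2.57, 3.14, 3.14, 3.14, 3.14, 3.14].

### API

Orientations are given as [roll, pitch, yaw] about the fixed x, y, z axes, in that order (R = Rz(yaw) Ry(pitch) Rx(roll)).
In Python, from cell import * gives the robot as it stands.
- The arm moves only by the tool move_arm, never from a script. Its argument "rows" is text: rows parted by semicolons, each of 7 numbers parted by spaces: the shift along the tool's x, y, z scaled (see below), then the turn, a rotation vector about the tool's x, y, z scaled (see below), then the closure, from -1 (fully open) to 1 (shut). A call has 1 to 12 rows; each row is the pose to reach, as a shift and turn from the pose commanded when the call began, along the tool's axes at that moment; what a row does not reach only later rows make up. The controller multiplies each number of a shift by 0.3 m and each number of a turn by pi/2 rad. A row lasts 1/12 s, in which the tool goes at most 41.7 mm and 7.16 degrees, less where a joint would pass 70% of its speed; a pose out of reach is approached as far as the arm can. A call with a number of a shift or a turn outside -1 to 1 is refused whole. A call with a gripper value outside its range is refused whole. The fingers move at their own pace and stop on an object; the grip force is fixed at half the most. Time passes only in rows, so rows that repeat a pose let the fingers close. It gives the time, the measured TCP pose, the force, the opening and the grip force at its end, in the units of the state.
- read_state(): the state, without advancing time (a new reading comes with each control period).
- get_image(name): name is "scene" or "top"; returns a dict with "img" (480x640x3 uint8, red, green, blue), "vfov" (degrees; the focal length in pixels is half the picture's height over the tangent of half this angle, whatever the lens; pixels are square), "cx", "cy" (the principal point, pixels), "extrinsics" (4x4, takes a point from camera to world coordinates). Camera axes: x right, y up, looking along -z (the intrinsics and any distortion apply to the point x, -y, -z); pixel columns grow to the right and rows downward; lengths in mm; the calibration is good to about 2 mm. A picture is of the moment at which its call begins. There is no depth.
- finish_job(): hands the job in; it is judged then, once.
The state is a dict: "clock": time; "qpos": joint angles; "qd": joint speeds; "tau": joint torques, N m; "eef_pos": TCP position; "tool_rot": TCP orientation; "force": force on the tool from outside, world axes, zero at the start; "torque": the same for the moment, N m; "width": finger opening in mm; "gripper_force": force on a finger pad.
Only numpy, scipy, OpenCV 4.12 (cv2) and the standard library are available. Lean on these libraries where they do the work, as an engineer would, in place of code of your own. Each camera call takes 0.05 s, during which the arm holds its last target. There are 200 camera calls.

## Working session

There is one attempt and no reset: what is moved stays moved. The work goes in short steps, Python scripts to look and compute and a tool call to move; the robot and the scene stay as the last step left them, time stands still between calls to the robot, and variables do not carry over. Pictures are saved under pics/ and viewed, at most 10 in all, crops included, and the job is handed in when it is done.

Besides the shell and the picture viewer there is one more tool, called after "Request:" by a JSON object that holds its "name" and its "arguments", one argument or row to a line. move_arm: Moves the arm, as the interface text tells. Its arguments: {"type":"object","properties":{"rows":{"type":"string"}},"required":["rows"]}

```bash
mkdir -p pics; ls
cat > h.py <<'E'
from cell import *
import numpy as np, cv2
def grab(n):
    d=get_image(n); cv2.imwrite(f'pics/{n}_{int(read_state()["clock"]*100)}.png',d['img'][:,:,::-1]); return d
def cam(d):
    E=np.array(d['extrinsics'],float); f=240/np.tan(np.radians(d['vfov'])/2); return E,f,d['cx'],d['cy']
def px2w(d,u,v,z):
    E,f,cx,cy=cam(d); r=E[:3,:3]@np.array([(u-cx)/f,-(v-cy)/f,-1]); o=E[:3,3]; return o+r*(z-o[2])/r[2]
def w2px(d,p):
    E,f,cx,cy=cam(d); q=E[:3,:3].T@(np.array(p)-E[:3,3]); return np.array([cx-f*q[0]/q[2],cy+f*q[1]/q[2]])
E
python3 - <<'E'
from h import *
import pickle
D={n:grab(n) for n in('scene','top')}
pickle.dump(D,open('D0.pkl','wb'))
for n,d in D.items(): print(n,{k:v for k,v in d.items() if k!='img'})
print(read_state())
E
ls pics
```

```text
pics
scene {'vfov': 42.9350288812487, 'cx': 321.02322053982726, 'cy': 233.06574370802983, 'extrinsics': array([[-6.12052036e-01,  7.52355679e-01, -2.43625200e-01,
         2.72069852e+02],
       [-7.90817286e-01, -5.82062374e-01,  1.89239036e-01,
         2.55259008e+02],
       [ 5.70001116e-04,  3.08487156e-01,  9.51228337e-01,
         1.44100053e+03],
       [ 0.00000000e+00,  0.00000000e+00,  0.00000000e+00,
         1.00000000e+00]])}
top {'vfov': 57.95242879757765, 'cx': 329.69270628327945, 'cy': 242.90662561013437, 'extrinsics': array([[ 1.60461412e-02,  9.98426706e-01, -5.37274106e-02,
         5.48749239e+02],
       [-9.99792990e-01,  1.53494059e-02, -1.33556165e-02,
        -2.51481064e+01],
       [-1.25099204e-02,  5.39305946e-02,  9.98466320e-01,
         9.77522817e+02],
       [ 0.00000000e+00,  0.00000000e+00,  0.00000000e+00,
         1.00000000e+00]])}
{'clock': 0.1, 'qpos': array([ 1.05020928,  0.62922616,  0.03843413,  1.51828147, -0.02700461,
        0.99631006, -0.02000869]), 'qd': array([-0.00017652, -0.00183449, -0.00042949, -0.00163958, -0.00129456,
       -0.00027458, -0.00028549]), 'tau': array([ 3.73228948e-03, -5.64526749e+01,  1.23078257e+00, -1.93971455e+01,
        1.13634719e-02,  5.45692761e-03,  6.10291337e-07]), 'eef_pos': array([ 285.32097944, -583.42436109,  244.49432854]), 'tool_rot': array([-3.13988506e+00,  6.05099714e-06,  4.54784155e-01]), 'force': array([ 0.45203593,  0.06007422, -0.45514987]), 'torque': array([ 0.00321617, -0.02542526,  0.0053619 ]), 'gripper_force': 0.0, 'width': 85.05568820818505}
scene_5.png
top_10.png
```

View pics/scene_5.png

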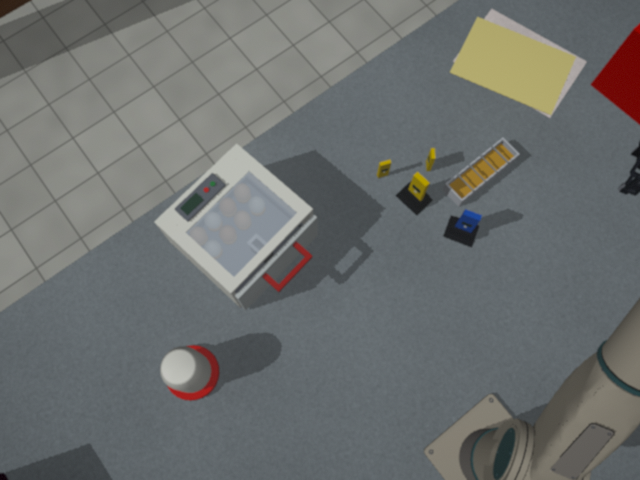

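View pics/top_10.png

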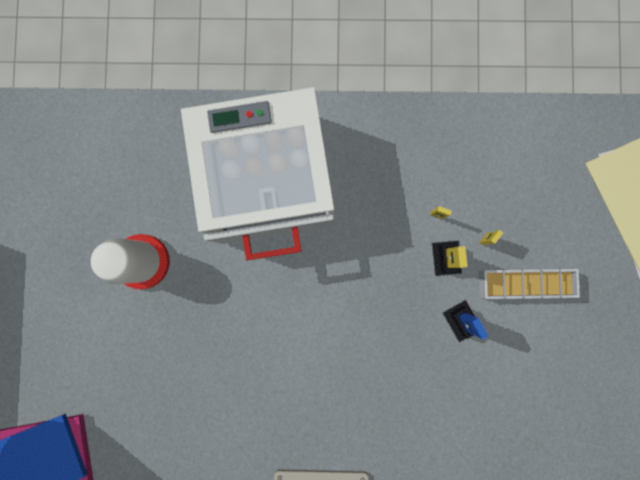

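Scene: hatcher with its red handle at top px (272,245). Yellow candidates in top: docked stick (455,257), and small free-standing ones at (441,212) and (491,237). The docked one is the largest, and I'll check it in a crop. The blue logger is at (473,325), the drinker at (130,260) and the feeder at (532,284).

Run:
```python
from h import *
import pickle
D=pickle.load(open('D0.pkl','rb'))
t=D['top']['img'][:,:,::-1]; s=D['scene']['img'][:,:,::-1]
a=cv2.resize(t[190:350,415:515],None,fx=3.75,fy=3.75,interpolation=cv2.INTER_CUBIC) # 375x600
b=cv2.resize(s[140:260,375:495],None,fx=3.5,fy=3.5,interpolation=cv2.INTER_CUBIC) #420
o=np.zeros((600,800,3),np.uint8);o[:,:375]=a;o[:420,378:798]=b
cv2.imwrite('pics/c1.png',o)
c=cv2.resize(t[70:270,170:370],None,fx=3,fy=3,interpolation=cv2.INTER_CUBIC)
cv2.imwrite('pics/c2.png',c)
```

```text
(no output)
```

View pics/c1.png

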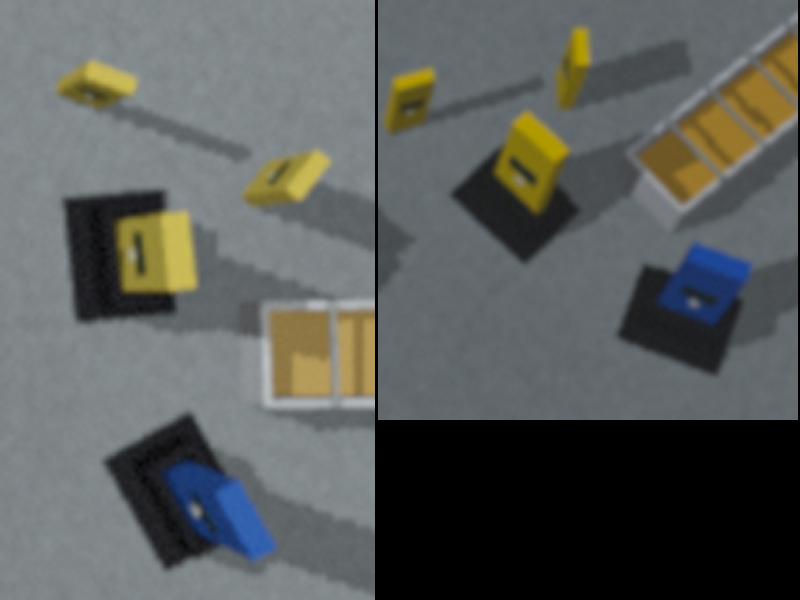

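View pics/c2.png

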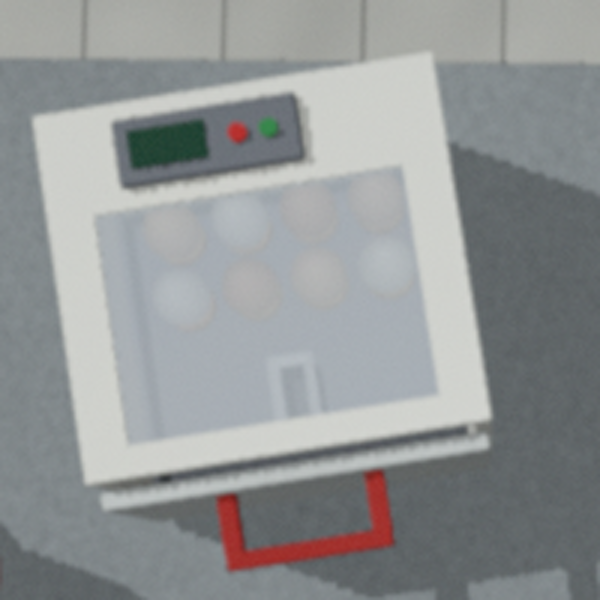

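Crops: the docked yellow stick is clearly the largest of the three, with its top near top px (462,257). The two free-standing ones are smaller. In c2 the hatcher roof corners are (33,117), (432,53), (491,420) and (85,484), and the handle bar ends are (230,563) and (392,537).

```bash
cat > fit.py <<'E'
from h import *
from scipy.optimize import minimize
def box(x,y,yaw,z0,z1,lx=40,ly=14):
    c,s=np.cos(yaw),np.sin(yaw)
    return [(x+c*a-s*b,y+s*a+c*b,z) for a in(-lx/2,lx/2) for b in(-ly/2,ly/2) for z in(z0,z1)]
def fitbox(views,x0,z0,z1):   # views: list of (d, mask)
    def cost(p):
        e=0
        for d,m in views:
            h=cv2.convexHull(np.array([w2px(d,q) for q in box(*p,z0,z1)],np.float32))
            a=np.zeros((480*4,640*4),np.uint8)
            cv2.fillConvexPoly(a,np.round((h+.5)*4*16-8).astype(np.int32),255,cv2.LINE_8,4)
            a=cv2.resize(a,(640,480),interpolation=cv2.INTER_AREA)/255.
            e+=np.abs(a-m).sum()
        return e
    best=min((minimize(cost,[x0[0],x0[1],w],method='Nelder-Mead',options=dict(initial_simplex=np.array([[x0[0],x0[1],w],[x0[0]+6,x0[1],w],[x0[0],x0[1]+6,w],[x0[0],x0[1],w+.15]]))) for w in np.arange(x0[2]-.3,x0[2]+.31,.15)),key=lambda r:r.fun)
    return best.x,best.fun
def ymask(d,roi):
    i=d['img'].astype(int); m=((np.minimum(i[...,0],i[...,1])-i[...,2])>45).astype(np.uint8)
    r=np.zeros_like(m);r[roi[1]:roi[3],roi[0]:roi[2]]=m[roi[1]:roi[3],roi[0]:roi[2]]
    return cv2.morphologyEx(r,cv2.MORPH_CLOSE,np.ones((7,7),np.uint8))
E
python3 - <<'E'
from fit import *
import pickle
D=pickle.load(open('D0.pkl','rb')); t,s=D['top'],D['scene']
mt=ymask(t,(440,243,472,275)); ms=ymask(s,(402,166,436,205)); print(mt.sum(),ms.sum())
x0=px2w(t,461,257,123)
for v in([(t,mt)],[(s,ms)],[(t,mt),(s,ms)]): print(fitbox(v,(x0[0],x0[1],0),44,123))
f=lambda c,z:np.array([px2w(t,170+(u+.5)/3-.5,70+(v+.5)/3-.5,z)[:2] for u,v in c])
R=f([(33,117),(432,53),(491,420),(85,484)],160); print(R.round(1),R.mean(0),[np.linalg.norm(R[i]-R[i-1]) for i in range(4)])
# -x out direction
for a,b in((0,3),(1,2)): v=R[a]-R[b]; print('yaw',np.arctan2(v[1],v[0]))
for a,b in((1,0),(2,3)): v=R[b]-R[a]; print('yaw',np.arctan2(-v[0],v[1]))
H=f([(228,556),(392,530),(394,545),(232,571)],133);print(H.round(1),H.mean(0))
P=f([(102,500),(489,441)],144);print('panel front-ish',P)
B=f([(65,199),(164,190),(176,312),(77,321)],4) if 0 else np.array([px2w(t,415+(u+.5)/3.75-.5,190+(v+.5)/3.75-.5,4)[:2] for u,v in((65,199),(164,190),(176,312),(77,321))])
print('dock',B.round(1),B.mean(0))
Bb=np.array([px2w(t,415+(u+.5)/3.75-.5,190+(v+.5)/3.75-.5,z)[:2] for u,v,z in((106,460,4),(167,568,4),(190,413,4),(230,480,123),(273,550,123))]);print('blue',Bb)
E
```

```text
407 392
(array([ 5.71957718e+02, -2.73065772e+02,  1.34831568e-01]), np.float64(48.93333333333334))
(array([ 5.72028339e+02, -2.71705990e+02, -6.07372934e-02]), np.float64(73.83137254901962))
(array([ 5.72114316e+02, -2.72625992e+02,  8.12932522e-02]), np.float64(125.33333333333333))
[[847.7 277.5]
 [892.5  21.5]
 [656.  -20.1]
 [611.5 236.3]] [751.94277647 128.79553873] [np.float64(239.76175881849878), np.float64(259.92818772285904), np.float64(240.1763702717162), np.float64(260.1890559453487)]
yaw 0.17299871922391724
yaw 0.17408392414957344
yaw 0.17324606600147854
yaw 0.17165286040415165
[[568.  149.9]
 [586.6  43.4]
 [576.9  41.9]
 [558.3 147. ]] [572.44862754  95.53970097]
panel front-ish [[602.58760069 230.03436543]
 [644.46141347 -18.9304209 ]]
dock [[ 605.1 -241.5]
 [ 611.4 -300.5]
 [ 538.7 -307.6]
 [ 532.4 -248.9]] [ 571.93562124 -274.64734099]
blue [[ 450.52219362 -266.27965694]
 [ 387.82023678 -302.30738126]
 [ 479.07878947 -315.904413  ]
 [ 453.32597604 -301.03731848]
 [ 417.71634537 -323.15038911]]
```

```bash
cat > go.py <<'E'
from h import *
from scipy.spatial.transform import Rotation as Ro
import sys
def go(x,y,z,yaw):
    s=read_state(); R=Ro.from_euler('xyz',s['tool_rot']); T=Ro.from_euler('xyz',[np.pi,0,yaw])
    d=R.inv().apply(np.array([x,y,z])-s['eef_pos']); r=(R.inv()*T).as_rotvec()
    print('clock',round(s['clock'],2),'pos',s['eef_pos'].round(1),'rot',s['tool_rot'].round(3),'F',s['force'].round(1),'w',round(s['width'],1))
    print('rows',' '.join('%.4f'%v for v in np.r_[d/300,r/(np.pi/2)]),'|mm',np.linalg.norm(d).round(1),'deg',np.degrees(np.linalg.norm(r)).round(1))
if __name__=='__main__': go(*map(float,sys.argv[1:]))
E
python3 go.py 572.4 95.5 200 1.744
```

```text
clock 0.1 pos [ 285.3 -583.4  244.5] rot [-3.14   0.     0.455] F [ 0.5  0.1 -0.5] w 85.1
rows 1.8538 -1.6124 0.1511 -0.0009 -0.0007 -0.8207 |mm 738.5 deg 73.9
```

Shift over 1, so I'll split it in two.

Request:
{"name": "move_arm", "arguments": {
  "rows": "0.93 -0.81 0 0 0 -0.41 0;0.93 -0.81 0 0 0 -0.41 0;0.93 -0.81 0 0 0 -0.41 0;0.93 -0.81 0 0 0 -0.41 0;0.93 -0.81 0 0 0 -0.41 0;0.93 -0.81 0 0 0 -0.41 0;0.93 -0.81 0 0 0 -0.41 0;0.93 -0.81 0 0 0 -0.41 0;0.93 -0.81 0 0 0 -0.41 0;0.93 -0.81 0 0 0 -0.41 0;0.93 -0.81 0 0 0 -0.41 0;0.93 -0.81 0 0 0 -0.41 0"
}}

```text
clock: 1.1
eef_pos: [429.1, -243.5, 245.2]
tool_rot: [-3.141, 0.001, 1.099]
force: [-0.3, -1.0, -0.2]
width: 42.6
gripper_force: 0.0
```

```bash
python3 go.py 572.4 95.5 200 1.744
```

```text
clock 1.1 pos [ 429.1 -243.5  245.2] rot [-3.141e+00  1.000e-03  1.099e+00] F [-0.3 -1.  -0.2] w 42.6
rows 1.2236 -0.0881 0.1498 -0.0004 0.0003 -0.4106 |mm 370.8 deg 37.0
```

Request:
{"name": "move_arm", "arguments": {
  "rows": "1 -0.07 0 0 0 -0.41 0;1 -0.07 0 0 0 -0.41 0;1 -0.07 0 0 0 -0.41 0;1 -0.07 0 0 0 -0.41 0;1 -0.07 0 0 0 -0.41 0;1 -0.07 0 0 0 -0.41 0;1 -0.07 0 0 0 -0.41 0;1 -0.07 0 0 0 -0.41 0;1 -0.07 0 0 0 -0.41 0"
}}

```text
clock: 1.85
eef_pos: [548.4, 36.2, 245.0]
tool_rot: [3.14, -0.002, 1.746]
force: [-0.6, -0.9, -0.4]
width: 42.5
gripper_force: 0.0
```

```bash
python3 go.py 572.4 95.5 200 1.744
```

```text
clock 1.85 pos [548.4  36.2 245. ] rot [ 3.140e+00 -2.000e-03  1.746e+00] F [-0.6 -0.9 -0.4] w 42.5
rows 0.1803 0.1132 0.1506 0.0007 -0.0011 0.0014 |mm 78.2 deg 0.2
```

Request:
{"name": "move_arm", "arguments": {
  "rows": "0.18 0.113 0.15 0 0 0 0;0.18 0.113 0.15 0 0 0 0;0.18 0.113 0.15 0 0 0 0;0.18 0.113 0.15 0 0 0 0;0.18 0.113 0.15 0 0 0 0"
}}

```text
clock: 2.27
eef_pos: [571.2, 89.4, 199.9]
tool_rot: [-3.14, 0.002, 1.74]
force: [-0.0, 0.0, 0.5]
width: 42.3
gripper_force: 0.0
```

```bash
python3 go.py 572.4 95.5 122 1.744
python3 - <<'E'
from h import *
d=grab('top'); c=cv2.resize(d['img'][140:280,190:370,::-1],None,fx=4,fy=4,interpolation=cv2.INTER_CUBIC)
e=grab('scene'); c2=cv2.resize(e['img'][200:320,220:340,::-1],None,fx=4,fy=4,interpolation=cv2.INTER_CUBIC)
o=np.zeros((560,800,3),np.uint8); o[:,:400]=c[:,160:560]; o[:480,404:800]=c2[:,:396]
cv2.imwrite('pics/c3.png',o)
E
```

```text
clock 2.27 pos [571.2  89.4 199.9] rot [-3.14e+00  2.00e-03  1.74e+00] F [-0.   0.   0.5] w 42.3
rows 0.0198 0.0079 0.2598 -0.0010 0.0013 -0.0028 |mm 78.2 deg 0.3
```

View pics/c3.png

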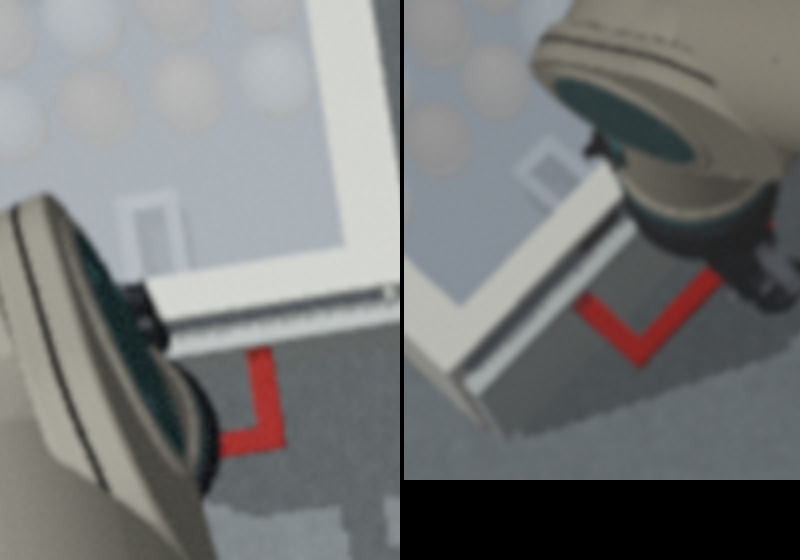

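The arm hides the middle of the bar, but the wrist is over it and both posts are visible to the sides. I'll descend.

Request:
{"name": "move_arm", "arguments": {
  "rows": "0.02 0.008 0.1 0 0 0 0;0.02 0.008 0.18 0 0 0 0;0.02 0.008 0.26 0 0 0 0;0.02 0.008 0.26 0 0 0 0;0.02 0.008 0.26 0 0 0 0;0.02 0.008 0.26 0 0 0 1;0.02 0.008 0.26 0 0 0 1;0.02 0.008 0.26 0 0 0 1;0.02 0.008 0.26 0 0 0 1;0.02 0.008 0.26 0 0 0 1"
}}

```text
clock: 3.2
eef_pos: [574.0, 98.9, 124.3]
tool_rot: [3.138, 0.001, 1.743]
force: [-0.4, 0.1, 7.4]
width: 10.8
gripper_force: 59.3
```

```bash
python3 go.py 444.2 73.1 122 1.744
```

```text
clock 3.2 pos [574.   98.9 124.3] rot [3.138e+00 1.000e-03 1.743e+00] F [-0.4  0.1  7.4] w 10.8
rows -0.0108 -0.4409 0.0061 0.0022 0.0003 -0.0009 |mm 132.3 deg 0.2
```

Request:
{"name": "move_arm", "arguments": {
  "rows": "0 -0.03 0 0 0 0 1;0 -0.08 0 0 0 0 1;0 -0.13 0 0 0 0 1;0 -0.18 0 0 0 0 1;0 -0.23 0 0 0 0 1;0 -0.28 0 0 0 0 1;0 -0.32 0 0 0 0 1;0 -0.35 0 0 0 0 1;0 -0.36 0 0 0 0 1;0 -0.36 0 0 0 0 1"
}}

```text
clock: 4.03
eef_pos: [467.0, 80.0, 124.3]
tool_rot: [3.138, 0.001, 1.743]
force: [-0.4, -1.9, 11.5]
width: 10.9
gripper_force: 61.1
```

```bash
python3 go.py 444.2 73.1 122 1.744
```

```text
clock 4.03 pos [467.   80.  124.3] rot [3.138e+00 1.000e-03 1.743e+00] F [-0.4 -1.9 11.5] w 10.9
rows -0.0097 -0.0789 0.0073 0.0021 0.0008 -0.0008 |mm 23.9 deg 0.2
```

Request:
{"name": "move_arm", "arguments": {
  "rows": "0 -0.02 0 0 0 0 1;0 -0.04 0 0 0 0 1;0 -0.05 0 0 0 0 1;0 -0.06 0 0 0 0 1;0 -0.07 0 0 0 0 1;0 -0.07 0 0 0 0 1;0 -0.07 0 0 0 0 1"
}}

```text
clock: 4.62
eef_pos: [450.8, 77.2, 124.3]
tool_rot: [3.131, 0.0, 1.742]
force: [7.0, -2.0, 2.2]
width: 10.6
gripper_force: 60.0
```

Request:
{"name": "move_arm", "arguments": {
  "rows": "0 -0.015 0 0 0 0 1;0 -0.015 0 0 0 0 1;0 -0.015 0 0 0 0 1"
}}

```text
clock: 4.87
eef_pos: [450.7, 77.2, 124.3]
tool_rot: [3.123, -0.001, 1.742]
force: [16.8, -2.7, -8.4]
width: 10.7
gripper_force: 60.2
```

Request:
{"name": "move_arm", "arguments": {
  "rows": "0 0.025 0 0 0 0 1;0 0.025 0 0 0 0 1;0 0.025 0 0 0 0 0;0 0.025 0 0 0 0 0;0 0.025 0 0 0 0 0;0 0.025 -0.1 0 0 0 0;0 0.025 -0.2 0 0 0 0;0 0.025 -0.3 0 0 0 0;0 0.025 -0.42 0 0 0 0;0 0.025 -0.42 0 0 0 0;0 0.025 -0.42 0 0 0 0"
}}

```text
clock: 5.78
eef_pos: [449.3, 77.7, 250.0]
tool_rot: [3.138, 0.0, 1.743]
force: [0.1, 0.3, -0.4]
width: 42.8
gripper_force: 0.0
```

```bash
python3 go.py 572 -273 240 0.1
```

```text
clock 5.78 pos [449.3  77.7 250. ] rot [3.138 0.    1.743] F [ 0.1  0.3 -0.4] w 42.8
rows -1.2216 0.2028 0.0344 0.0021 -0.0020 1.0458 |mm 371.6 deg 94.1
```

Request:
{"name": "move_arm", "arguments": {
  "rows": "-1 0.166 0.03 0 0 0.9 0;-1 0.166 0.03 0 0 0.9 0;-1 0.166 0.03 0 0 0.9 0;-1 0.166 0.03 0 0 0.9 0;-1 0.166 0.03 0 0 0.9 0;-1 0.166 0.03 0 0 0.9 0;-1 0.166 0.03 0 0 0.9 0;-1 0.166 0.03 0 0 0.9 0;-1 0.166 0.03 0 0 0.9 0;-1 0.166 0.03 0 0 0.9 0;-1 0.166 0.03 0 0 0.9 0;-1 0.166 0.03 0 0 0.9 0"
}}

```text
clock: 6.78
eef_pos: [547.6, -209.2, 237.1]
tool_rot: [-3.14, 0.004, 0.323]
force: [0.7, 1.6, -0.3]
width: 42.3
gripper_force: 0.0
```

```bash
python3 go.py 572 -273 240 0.1
python3 - <<'E'
from fit import *
import pickle
t=grab('top'); s=grab('scene'); pickle.dump((t,s),open('D1.pkl','wb'))
a=cv2.resize(t['img'][150:300,190:340,::-1],None,fx=4,fy=4,interpolation=cv2.INTER_CUBIC)
cv2.imwrite('pics/c4.png',a)
E
```

```text
clock 6.78 pos [ 547.6 -209.2  237.1] rot [-3.14   0.004  0.323] F [ 0.7  1.6 -0.3] w 42.3
rows 0.0095 0.2274 -0.0101 -0.0010 0.0025 0.1422 |mm 68.4 deg 12.8
```

View pics/c4.png

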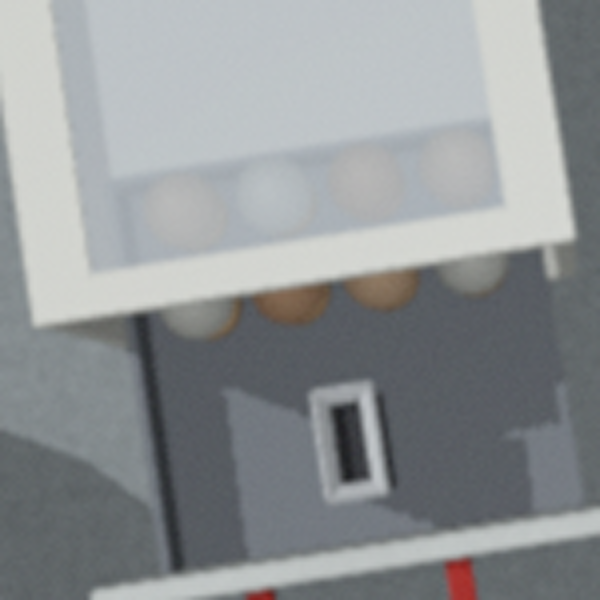

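Tray is out, with the sleeve in view: lip outer corners in crop (308,391), (372,381), (388,490), (327,503), hole centre about (351,443).

Run:
```python
from h import *
import pickle
t,s=pickle.load(open('D1.pkl','rb'))
f=lambda c,z:np.array([px2w(t,190+(u+.5)/4-.5,150+(v+.5)/4-.5,z)[:2] for u,v in c])
L=f([(308,391),(372,381),(388,490),(327,503)],88);print(L.round(1),L.mean(0),[np.linalg.norm(L[i]-L[i-1]).round(1) for i in range(4)])
H=f([(332,406),(359,403),(370,478),(343,483)],82);print(H.round(1),H.mean(0),[np.linalg.norm(H[i]-H[i-1]).round(1) for i in range(4)])
R=f([(33,327),(576,240)],160);print(R)
# second view: lip centre in scene
p=w2px(s,(564.7,96.1,88));print(p)
a=s['img'][int(p[1])-35:int(p[1])+35,int(p[0])-45:int(p[0])+45,::-1]
cv2.imwrite('pics/c5.png',cv2.resize(a,None,fx=8,fy=8,interpolation=cv2.INTER_CUBIC)); print(int(p[0])-45,int(p[1])-35)
```

```text
[[585.4 116.4]
 [591.1  83.5]
 [535.3  74.1]
 [528.1 105.3]] [559.96022769  94.82977212] [np.float64(58.4), np.float64(33.3), np.float64(56.6), np.float64(32.0)]
[[578.1 104.7]
 [579.9  90.8]
 [541.2  84.2]
 [538.4  98.1]] [559.38189569  94.45365305] [np.float64(40.2), np.float64(14.1), np.float64(39.2), np.float64(14.2)]
[[610.82130309 236.4752869 ]
 [656.06954073 -20.65700247]]
[297.28262483 279.03489406]
252 244
```

View pics/c5.png

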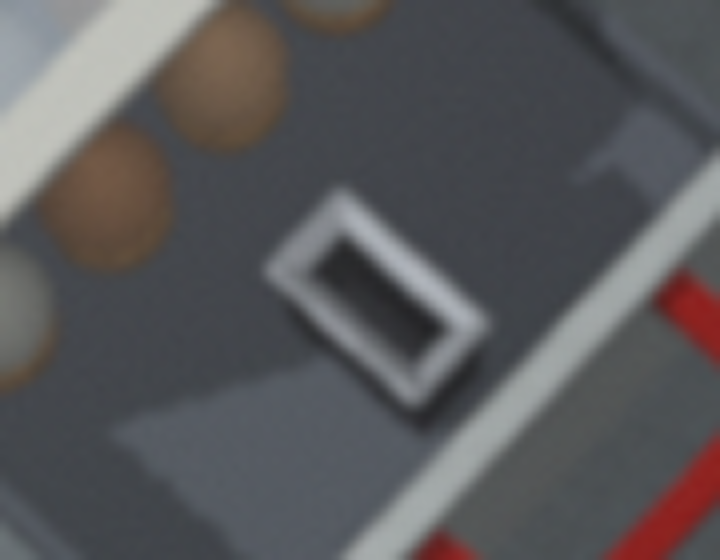

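Request:
{"name": "move_arm", "arguments": {
  "rows": "0.01 0.227 -0.01 0 0 0.142 0;0.01 0.227 -0.01 0 0 0.142 0;0.01 0.227 -0.01 0 0 0.142 0;0.01 0.227 -0.01 0 0 0.142 0;0.01 0.227 -0.01 0 0 0.142 0"
}}

```text
clock: 7.3
eef_pos: [573.1, -272.1, 241.0]
tool_rot: [-3.14, 0.002, 0.108]
force: [0.4, 0.6, -0.1]
width: 43.0
gripper_force: 0.0
```

```bash
python3 - <<'E'
from h import *
import pickle
t,s=pickle.load(open('D1.pkl','rb'))
L=np.array([px2w(s,252+(u+.5)/8-.5,244+(v+.5)/8-.5,88)[:2] for u,v in[(340,187),(264,270),(415,410),(492,322)]]);print(L.round(1),L.mean(0))
H=np.array([px2w(s,252+(u+.5)/8-.5,244+(v+.5)/8-.5,82)[:2] for u,v in[(342,236),(311,270),(413,364),(447,327)]]);print(H.round(1),H.mean(0))
a=np.vstack([t['img'][250:320,225:325,::-1]]);cv2.imwrite('pics/c6.png',cv2.resize(a,None,fx=6,fy=6,interpolation=cv2.INTER_CUBIC))
E
python3 go.py 572 -272.7 113 0.1
```

```text
[[591.9  84.8]
 [585.6 116.6]
 [527.  107.1]
 [533.9  74.5]] [559.61917754  95.74990021]
[[581.4  92.3]
 [578.8 105.3]
 [539.1  98.9]
 [541.8  84.7]] [560.26176237  95.30814274]
clock 7.3 pos [ 573.1 -272.1  241. ] rot [-3.14e+00  2.00e-03  1.08e-01] F [ 0.4  0.6 -0.1] w 43.0
rows -0.0028 0.0026 0.4268 -0.0012 0.0013 0.0051 |mm 128.0 deg 0.5
```

View pics/c6.png

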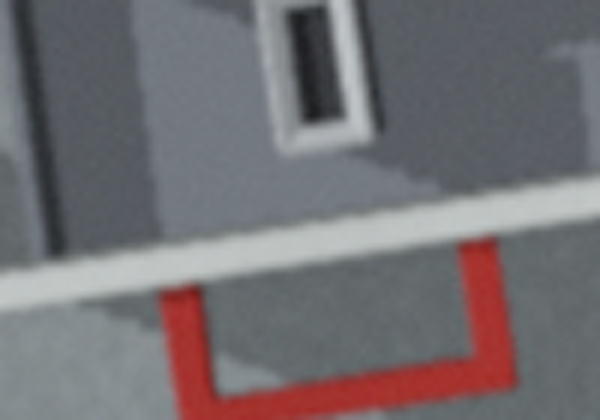

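Run:
```python
from h import *
import pickle
t,s=pickle.load(open('D1.pkl','rb'))
p=px2w(t,225+(350.5)/6-.5,250+(392)/6-.5,133);print(p)
c=np.array([752,128.8]);d=p[:2]-c;print(d@[.985,.172],d@[-.172,.985])
```

```text
[453.30250538  74.50491962 133.        ]
-303.5557860239822 -2.104685101706154
```

Request:
{"name": "move_arm", "arguments": {
  "rows": "-0.003 0.002 0.1 0 0 0 0;-0.003 0.002 0.2 0 0 0 0;-0.003 0.002 0.28 0 0 0 0;-0.003 0.002 0.28 0 0 0 0;-0.003 0.002 0.28 0 0 0 0"
}}

```text
clock: 7.72
eef_pos: [572.1, -272.0, 157.3]
tool_rot: [-3.139, 0.003, 0.108]
force: [0.3, -1.1, 1.6]
width: 42.3
gripper_force: 0.0
```

```bash
python3 - <<'E'
from h import *
import pickle
t,s=pickle.load(open('D1.pkl','rb'))
c=np.array([752,128.8])
def q(d,u,v,z,n):
    p=px2w(d,u,v,z);e=p[:2]-c;print(n,p.round(1),(e@[.985,.172]).round(1),(e@[-.172,.985]).round(1))
g=lambda u,v:(225+(u+.5)/6-.5,250+(v+.5)/6-.5)
q(t,*g(345,252),144,'panel outer top'); q(t,*g(345,222),144,'panel inner')
q(t,*g(183,290),133,'postL');q(t,*g(478,240),133,'postR')
h=lambda u,v:(252+(u+.5)/8-.5,244+(v+.5)/8-.5)
q(s,*h(435,540),133,'s postL');q(s,*h(672,295),133,'s postR')
q(s,*h(540,430),144,'s panel outer');q(s,*h(505,400),144,'s panel inner')
# triangulate lip centre
from scipy.optimize import least_squares
ut=(190+(348.75+.5)/4-.5,150+(441.25+.5)/4-.5); us=(252+(377.75+.5)/8-.5,244+(297.25+.5)/8-.5)
r=least_squares(lambda p:np.r_[w2px(t,p)-ut,w2px(s,p)-us],[560,95,88]);print(r.x,r.fun)
E
python3 go.py 572 -272.7 113 0.1
```

```text
panel outer top [498.8  75.8 144. ] -258.6 -8.7
panel inner [508.3  76.  144. ] -249.1 -10.1
postL [485.  129.4 133. ] -262.9 46.5
postR [502.7  34.1 133. ] -261.9 -50.4
s postL [486.8 129.4 133. ] -261.2 46.2
s postR [501.   36.8 133. ] -263.1 -47.5
s panel outer [491.5  89.9 144. ] -263.3 6.5
s panel inner [503.8  92.3 144. ] -250.8 6.8
[560.03896203  95.31651587  84.84535032] [-0.03349846 -0.04396055  0.05906468  0.01573965]
clock 7.72 pos [ 572.1 -272.   157.3] rot [-3.139e+00  3.000e-03  1.080e-01] F [ 0.3 -1.1  1.6] w 42.3
rows -0.0001 0.0025 0.1477 -0.0016 0.0018 0.0052 |mm 44.3 deg 0.5
```

Request:
{"name": "move_arm", "arguments": {
  "rows": "0 0.002 0.08 0 0 0 0;0 0.002 0.15 0 0 0 0;0 0.002 0.184 0 0 0 0;0 0.002 0.184 0 0 0 0;0 0.002 0.184 0 0 0 0;0 0.002 0.184 0 0 0 1;0 0.002 0.184 0 0 0 1;0 0.002 0.184 0 0 0 1;0 0.002 0.184 0 0 0 1;0 0.002 0.184 0 0 0 1;0 0.002 0.184 0 0 0 1"
}}

```text
clock: 8.63
eef_pos: [574.1, -274.6, 104.8]
tool_rot: [3.141, -0.003, 0.106]
force: [-0.3, 0.7, 6.9]
width: 13.3
gripper_force: 59.2
```

```bash
python3 go.py 572 -272.7 240 0.1
```

```text
clock 8.63 pos [ 574.1 -274.6  104.8] rot [ 3.141e+00 -3.000e-03  1.060e-01] F [-0.3  0.7  6.9] w 13.3
rows -0.0051 -0.0064 -0.4507 0.0006 -0.0016 0.0040 |mm 135.2 deg 0.4
```

Request:
{"name": "move_arm", "arguments": {
  "rows": "0 0 -0.03 0 0 0 1;0 0 -0.07 0 0 0 1;0 0 -0.12 0 0 0 1;0 0 -0.18 0 0 0 1;0 0 -0.25 0 0 0 1;0 0 -0.32 0 0 0 1;0 0 -0.39 0 0 0 1;0 0 -0.45 0 0 0 1;0 0 -0.45 0 0 0 1;0 0 -0.45 0 0 0 1"
}}

```text
clock: 9.47
eef_pos: [573.5, -274.8, 239.8]
tool_rot: [3.14, -0.003, 0.106]
force: [0.1, 1.0, -0.9]
width: 13.3
gripper_force: 58.4
```

```bash
python3 go.py 563.5 94.5 240 0.173
```

```text
clock 9.47 pos [ 573.5 -274.8  239.8] rot [ 3.14e+00 -3.00e-03  1.06e-01] F [ 0.1  1.  -0.9] w 13.3
rows 0.0971 -1.2276 -0.0023 0.0011 -0.0016 -0.0427 |mm 369.4 deg 3.8
```

Force shows about the logger's weight (-0.9 N). Carrying it over in moderate steps.

Request:
{"name": "move_arm", "arguments": {
  "rows": "0.005 -0.06 0 0 0 0 1;0.01 -0.15 0 0 0 -0.01 1;0.02 -0.25 0 0 0 -0.02 1;0.03 -0.35 0 0 0 -0.03 1;0.04 -0.45 0 0 0 -0.04 1;0.04 -0.55 0 0 0 -0.043 1;0.05 -0.65 0 0 0 -0.043 1;0.06 -0.75 0 0 0 -0.043 1;0.07 -0.85 0 0 0 -0.043 1;0.08 -0.93 0 0 0 -0.043 1;0.08 -0.98 0 0 0 -0.043 1;0.08 -1 0 0 0 -0.043 1"
}}

```text
clock: 10.47
eef_pos: [563.9, 30.2, 236.9]
tool_rot: [-3.14, 0.002, 0.178]
force: [1.2, 0.4, -0.2]
width: 13.1
gripper_force: 58.4
```

```bash
python3 go.py 563.5 94.5 215 0.173
```

```text
clock 10.47 pos [563.9  30.2 236.9] rot [-3.14e+00  2.00e-03  1.78e-01] F [ 1.2  0.4 -0.2] w 13.1
rows 0.0370 -0.2111 0.0734 -0.0013 0.0016 0.0034 |mm 68.0 deg 0.4
```

Request:
{"name": "move_arm", "arguments": {
  "rows": "0.017 -0.1 0 0 0 0 1;0.03 -0.17 0.03 0 0 0 1;0.037 -0.2 0.07 0 0 0 1;0.037 -0.213 0.1 0 0 0 1;0.037 -0.213 0.13 0 0 0 1;0.037 -0.213 0.13 0 0 0 1;0.037 -0.213 0.13 0 0 0 1"
}}

```text
clock: 11.05
eef_pos: [564.6, 88.9, 198.2]
tool_rot: [3.14, 0.002, 0.171]
force: [0.7, -0.1, 0.0]
width: 12.8
gripper_force: 58.5
```

```bash
python3 go.py 563.5 94.5 215 0.173
python3 - <<'E'
from h import *
import pickle
t=grab('top'); s=grab('scene'); pickle.dump((t,s),open('D2.pkl','wb'))
b=cv2.resize(s['img'][230:330,240:340,::-1],None,fx=5,fy=5,interpolation=cv2.INTER_CUBIC)
a=cv2.resize(t['img'][210:310,220:280,::-1],None,fx=5,fy=5,interpolation=cv2.INTER_CUBIC)
cv2.imwrite('pics/c7.png',np.hstack([a,b]))
E
```

```text
clock 11.05 pos [564.6  88.9 198.2] rot [3.14e+00 2.00e-03 1.71e-01] F [ 0.7 -0.1  0. ] w 12.8
rows -0.0005 -0.0190 -0.0561 0.0009 0.0014 -0.0014 |mm 17.8 deg 0.2
```

View pics/c7.png

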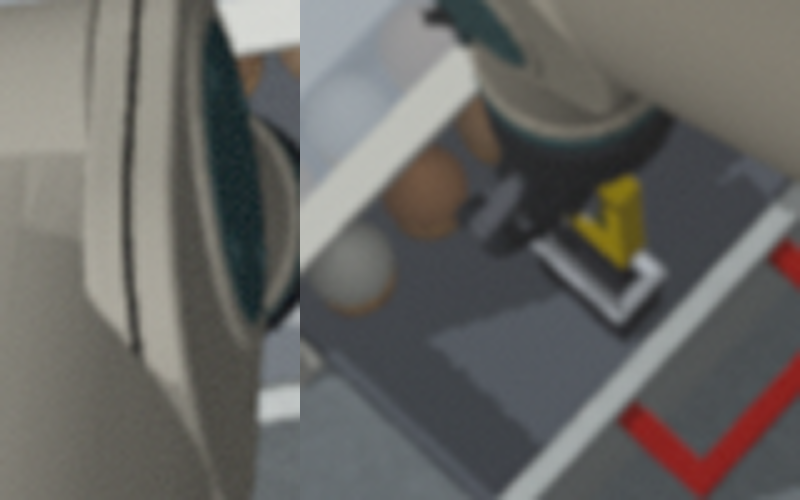

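Request:
{"name": "move_arm", "arguments": {
  "rows": "0 -0.012 0 0 0 0 1;0 -0.012 0 0 0 0 1;0 -0.012 0 0 0 0 1;0 -0.012 0 0 0 0 1"
}}

```text
clock: 11.48
eef_pos: [564.5, 94.9, 199.5]
tool_rot: [-3.142, -0.001, 0.174]
force: [-0.6, 0.3, -0.8]
width: 13.4
gripper_force: 58.5
```

```bash
python3 go.py 563.5 94.5 215 0.173
python3 - <<'E'
from h import *
import pickle
s=grab('scene'); S=read_state(); p=S['eef_pos']; pickle.dump(s,open('D3.pkl','wb'))
u=np.array([.985,.172]);v=np.array([-.172,.985])
im=cv2.resize(s['img'][245:315,265:345,::-1],None,fx=8,fy=8,interpolation=cv2.INTER_CUBIC)
P=lambda xy,z:tuple(np.round((w2px(s,(*xy,z))-[265,245]+.5)*8-.5).astype(int).tolist())
c=p[:2]-2*u   # expected logger centre
zf=p[2]-96.8
for q,z,col in[((-20,7),zf+5,(255,0,255)),((-20,-7),zf+5,(255,0,255)),((20,7),zf+5,(255,0,255)),((-18,5),zf,(0,0,255)),((-18,-5),zf,(0,0,255))]:
    cv2.circle(im,P(c+q[0]*u+q[1]*v,z),3,col,1)
for k in[(560,95.2)]:
    k=np.array(k)
    for q in((-27,-14),(-27,14),(27,14),(27,-14)): cv2.circle(im,P(k+q[0]*u+q[1]*v,88),3,(255,255,0),1)
cv2.imwrite('pics/c8.png',im)
E
```

```text
clock 11.48 pos [564.5  94.9 199.5] rot [-3.142e+00 -1.000e-03  1.740e-01] F [-0.6  0.3 -0.8] w 13.4
rows -0.0036 0.0007 -0.0517 -0.0000 -0.0004 0.0004 |mm 15.6 deg 0.1
```

View pics/c8.png

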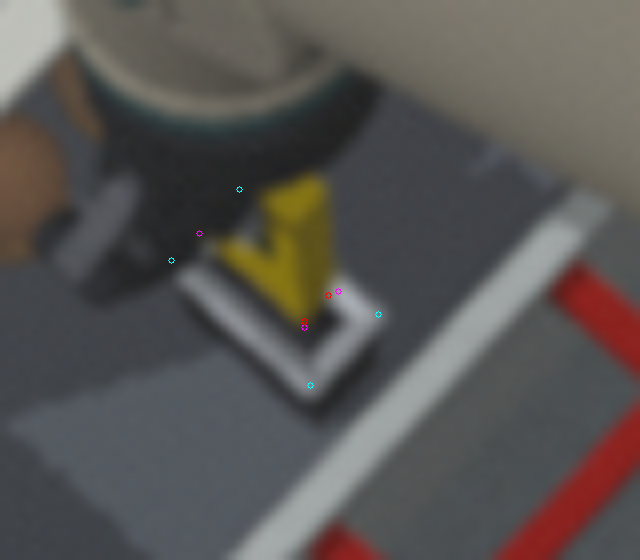

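Request:
{"name": "move_arm", "arguments": {
  "rows": "-0.005 -0.001 0.01 0 0 0 1;-0.005 -0.001 0.025 0 0 0 1;-0.005 -0.001 0.04 0 0 0 1;-0.005 -0.001 0.05 0 0 0 1;-0.005 -0.001 0.06 0 0 0 1;-0.005 -0.001 0.06 0 0 0 1;-0.005 -0.001 0.06 0 0 0 1"
}}

```text
clock: 12.12
eef_pos: [562.7, 94.9, 180.8]
tool_rot: [3.142, 0.001, 0.174]
force: [-0.0, -0.5, -1.3]
width: 13.4
gripper_force: 58.5
```

Request:
{"name": "move_arm", "arguments": {
  "rows": "0 0 0.01 0 0 0 1;0 0 0.02 0 0 0 1;0 0 0.03 0 0 0 1;0 0 0.04 0 0 0 1;0 0 0.05 0 0 0 1;0 0 0.05 0 0 0 1"
}}

```text
clock: 12.62
eef_pos: [562.4, 94.8, 165.4]
tool_rot: [3.142, 0.001, 0.174]
force: [0.1, -0.6, -1.6]
width: 13.3
gripper_force: 58.5
```

Foot at about 69, inside the sleeve with no contact force. I'll continue lowering.

Request:
{"name": "move_arm", "arguments": {
  "rows": "0 0 0.015 0 0 0 1;0 0 0.03 0 0 0 1;0 0 0.045 0 0 0 1;0 0 0.06 0 0 0 1;0 0 0.075 0 0 0 1;0 0 0.09 0 0 0 1;0 0 0.105 0 0 0 1;0 0 0.12 0 0 0 1;0 0 0.13 0 0 0 1;0 0 0.13 0 0 0 1;0 0 0.13 0 0 0 1"
}}

```text
clock: 13.53
eef_pos: [562.8, 94.9, 127.0]
tool_rot: [3.142, 0.0, 0.174]
force: [0.3, -0.5, -1.4]
width: 13.0
gripper_force: 58.6
```

Request:
{"name": "move_arm", "arguments": {
  "rows": "0 0 0.005 0 0 0 1;0 0 0.01 0 0 0 1;0 0 0.015 0 0 0 1;0 0 0.02 0 0 0 1;0 0 0.023 0 0 0 1;0 0 0.026 0 0 0 1;0 0 0.026 0 0 0 1;0 0 0.026 0 0 0 1"
}}

```text
clock: 14.2
eef_pos: [562.9, 94.9, 119.3]
tool_rot: [-3.142, -0.0, 0.174]
force: [-0.2, 0.3, -0.6]
width: 13.1
gripper_force: 58.6
```

Request:
{"name": "move_arm", "arguments": {
  "rows": "0 0 0.004 0 0 0 1;0 0 0.008 0 0 0 1;0 0 0.012 0 0 0 1;0 0 0.012 0 0 0 1;0 0 0.012 0 0 0 1"
}}

```text
clock: 14.62
eef_pos: [565.7, 95.4, 118.7]
tool_rot: [-3.141, -0.007, 0.173]
force: [-0.0, 0.5, 16.8]
width: 13.3
gripper_force: 61.2
```

Request:
{"name": "move_arm", "arguments": {
  "rows": "0 0 -0.008 0 0 0 1;0 0 -0.008 0 0 0 1;0 0 -0.008 0 0 0 0.4;0 0 -0.008 0 0 0 0;0 0 -0.008 0 0 0 0;0 0 -0.008 0 0 0 0;0 0 -0.1 0 0 0 0;0 0 -0.2 0 0 0 0;0 0 -0.3 0 0 0 0;0 0 -0.43 0 0 0 0;0 0 -0.43 0 0 0 0;0 0 -0.43 0 0 0 0"
}}

```text
clock: 15.62
eef_pos: [564.2, 95.1, 246.9]
tool_rot: [-3.141, -0.005, 0.174]
force: [-0.7, -0.1, 0.2]
width: 43.0
gripper_force: 0.0
```

```bash
python3 go.py 448.5 77 245 1.744
```

```text
clock 15.62 pos [564.2  95.1 246.9] rot [-3.141 -0.005  0.174] F [-0.7 -0.1  0.2] w 43.0
rows -0.3905 -0.0072 0.0043 0.0024 -0.0026 -0.9998 |mm 117.2 deg 90.0
```

Request:
{"name": "move_arm", "arguments": {
  "rows": "-0.38 -0.007 0 0 0 -1 0;-0.38 -0.007 0 0 0 -1 0;-0.38 -0.007 0 0 0 -1 0;-0.38 -0.007 0 0 0 -1 0;-0.38 -0.007 0 0 0 -1 0;-0.38 -0.007 0 0 0 -1 0;-0.38 -0.007 0 0 0 -1 0;-0.38 -0.007 0 0 0 -1 0;-0.38 -0.007 0 0 0 -1 0;-0.38 -0.007 0 0 0 -1 0;-0.38 -0.007 0 0 0 -1 0;-0.38 -0.007 0 0 0 -1 0"
}}

```text
clock: 16.62
eef_pos: [449.1, 77.1, 243.3]
tool_rot: [-3.138, -0.0, 1.68]
force: [-0.4, -0.4, -1.3]
width: 42.7
gripper_force: 0.0
```

```bash
python3 - <<'E'
from fit import *
t=grab('top');s=grab('scene')
mt=ymask(t,(262,235,300,285));ms=ymask(s,(270,235,325,300));print(mt.sum(),ms.sum())
for n,d,m in(('t',t,mt),('s',s,ms)):
    if m.sum()>50:
        print(n,fitbox([(d,m)],(561,95,.17),88,137))
        h=cv2.convexHull(np.array([w2px(d,q) for q in box(561,95.2,.173,88,137)],np.float32)); print('pred area',cv2.contourArea(h))
if mt.sum()>50 and ms.sum()>50:
  for zt in(134,137,140,145): print(zt,fitbox([(t,mt),(s,ms)],(561,95,.17),88,zt))
E
python3 go.py 450.8 77 122 1.744
```

```text
184 193
t (array([5.61676861e+02, 9.47925516e+01, 2.06734933e-01]), np.float64(36.51764705882353))
pred area 213.07246580370702
s (array([5.63499202e+02, 9.44170529e+01, 1.28624984e-01]), np.float64(20.015686274509804))
pred area 194.68610991397873
134 (array([5.62585167e+02, 9.47665034e+01, 1.57518553e-01]), np.float64(62.333333333333336))
137 (array([5.62661981e+02, 9.45826444e+01, 1.54780898e-01]), np.float64(63.603921568627456))
140 (array([5.62373695e+02, 9.47608387e+01, 1.32016340e-01]), np.float64(67.70980392156864))
145 (array([5.61535122e+02, 9.50932453e+01, 1.47254327e-01]), np.float64(78.3686274509804))
clock 16.72 pos [449.2  77.1 243.4] rot [-3.139 -0.     1.674] F [ 0.3  0.  -0.4] w 42.6
rows -0.0010 0.0065 0.4046 -0.0019 -0.0004 -0.0445 |mm 121.4 deg 4.0
```

Logger sits upright at the sleeve at home height. Now I'll grip the handle again.

Request:
{"name": "move_arm", "arguments": {
  "rows": "0 0.006 0.08 0 0 -0.044 0;0 0.006 0.18 0 0 -0.044 0;0 0.006 0.28 0 0 -0.044 0;0 0.006 0.36 0 0 -0.044 0;0 0.006 0.403 0 0 -0.044 0;0 0.006 0.403 0 0 -0.044 0;0 0.006 0.403 0 0 -0.044 0;0 0.006 0.403 0 0 -0.044 1;0 0.006 0.403 0 0 -0.044 1;0 0.006 0.403 0 0 -0.044 1;0 0.006 0.403 0 0 -0.044 1;0 0.006 0.403 0 0 -0.044 1"
}}

```text
clock: 17.72
eef_pos: [453.3, 77.8, 125.1]
tool_rot: [3.138, -0.0, 1.742]
force: [0.8, 0.5, 7.7]
width: 10.7
gripper_force: 59.1
```

```bash
python3 go.py 578.8 99.5 124.3 1.744
```

```text
clock 17.72 pos [453.3  77.8 125.1] rot [ 3.138 -0.     1.742] F [0.8 0.5 7.7] w 10.7
rows -0.0000 0.4246 0.0039 0.0022 -0.0001 -0.0010 |mm 127.4 deg 0.2
```

Request:
{"name": "move_arm", "arguments": {
  "rows": "0 0.02 0 0 0 0 1;0 0.05 0 0 0 0 1;0 0.09 0 0 0 0 1;0 0.13 0 0 0 0 1;0 0.17 0 0 0 0 1;0 0.21 0 0 0 0 1;0 0.25 0 0 0 0 1;0 0.29 0 0 0 0 1;0 0.33 0 0 0 0 1;0 0.36 0 0 0 0 1;0 0.38 0 0 0 0 1;0 0.38 0 0 0 0 1"
}}

```text
clock: 18.72
eef_pos: [566.5, 97.8, 125.1]
tool_rot: [3.137, -0.001, 1.742]
force: [2.1, 1.2, 4.9]
width: 10.7
gripper_force: 59.4
```

Request:
{"name": "move_arm", "arguments": {
  "rows": "0 0.012 0 0 0 0 1;0 0.024 0 0 0 0 1;0 0.036 0 0 0 0 1;0 0.048 0 0 0 0 1;0 0.055 0 0 0 0 1;0 0.06 0 0 0 0 1;0 0.06 0 0 0 0 1"
}}

```text
clock: 19.3
eef_pos: [578.9, 100.0, 125.1]
tool_rot: [-3.136, 0.0, 1.743]
force: [-8.6, 0.3, 14.6]
width: 11.1
gripper_force: 60.8
```

Request:
{"name": "move_arm", "arguments": {
  "rows": "0 0.015 0 0 0 0 1;0 0.015 0 0 0 0 1;0 0.015 0 0 0 0 1"
}}

```text
clock: 19.55
eef_pos: [579.0, 100.0, 125.0]
tool_rot: [-3.127, 0.001, 1.743]
force: [-18.6, -2.4, 23.3]
width: 11.0
gripper_force: 61.9
```

Request:
{"name": "move_arm", "arguments": {
  "rows": "0 -0.01 0 0 0 0 1;0 -0.01 0 0 0 0 1;0 -0.01 0 0 0 0 0.4;0 -0.01 0 0 0 0 0;0 -0.01 0 0 0 0 0;0 -0.01 0 0 0 0 0;0 -0.01 -0.1 0 0 0 0;0 -0.01 -0.2 0 0 0 0;0 -0.01 -0.3 0 0 0 0;0 -0.01 -0.4 0 0 0 0;0 -0.01 -0.4 0 0 0 0;0 -0.01 -0.4 0 0 0 0"
}}

```text
clock: 20.55
eef_pos: [585.0, 100.5, 245.6]
tool_rot: [3.137, -0.0, 1.742]
force: [-0.0, 0.7, -0.9]
width: 42.5
gripper_force: 0.0
```

Request:
{"name": "move_arm", "arguments": {
  "rows": "-0.8 -0.1 0 0 0 0 0;-0.8 -0.1 0 0 0 0 0;-0.8 -0.1 0 0 0 0 0;-0.8 -0.1 0 0 0 0 0;-0.8 -0.1 0 0 0 0 0;-0.8 -0.1 0 0 0 0 0;-0.8 -0.1 0 0 0 0 0;-0.8 -0.1 0 0 0 0 0;-0.8 -0.1 0 0 0 0 0"
}}

```text
clock: 21.3
eef_pos: [594.4, -140.5, 242.3]
tool_rot: [-3.14, -0.002, 1.743]
force: [0.2, 0.8, -0.6]
width: 42.2
gripper_force: 0.0
```

Run:
```python
from h import *
import pickle
t=grab('top'); D=pickle.load(open('D0.pkl','rb'))
i=t['img'].astype(int)
def cen(im,f,roi):
    m=f(im.astype(int)); r=np.zeros_like(m);r[roi[1]:roi[3],roi[0]:roi[2]]=m[roi[1]:roi[3],roi[0]:roi[2]]
    y,x=np.nonzero(r);return x.mean().round(2),y.mean().round(2),len(x)
red=lambda j:(j[...,0]-np.maximum(j[...,1],j[...,2]))>70
blu=lambda j:(j[...,2]-j[...,0])>70
yel=lambda j:(np.minimum(j[...,0],j[...,1])-j[...,2])>30
for n,f,roi in(('handle',red,(235,215,310,265)),('drinker',red,(90,225,180,295)),('blue',blu,(440,295,500,350)),('feeder',yel,(485,265,580,300)),('logger in hatcher',lambda j:(np.minimum(j[...,0],j[...,1])-j[...,2])>15,(205,130,320,228))):
    print(n,*[cen(q,f,roi) for q in(D['top']['img'],t['img'])])
S=read_state();print(S['clock'],S['eef_pos'],S['force'])
for h in(-177,-179,-182.6): print(h,w2px(t,(752+.985*h,128.8+.172*h,133)))
```

```text
handle (np.float64(271.99), np.float64(247.51), 523) (np.float64(271.64), np.float64(244.99), 516)
drinker (np.float64(151.64), np.float64(261.29), 705) (np.float64(151.65), np.float64(261.25), 703)
blue (np.float64(474.21), np.float64(325.31), 331) (np.float64(nan), np.float64(nan), 0)
feeder (np.float64(528.92), np.float64(283.47), 1646) (np.float64(554.8), np.float64(283.17), 636)
logger in hatcher (np.float64(nan), np.float64(nan), 0) (np.float64(264.05), np.float64(195.14), 44)
21.35 [ 594.70020867 -139.45764108  242.73889806] [-0.1360365   0.37087785  0.74661065]
-177 [272.11529065 250.47932084]
-179 [272.26771359 251.49025203]
-182.6 [272.54217514 253.3105932 ]<stdin>:7: RuntimeWarning: Mean of empty slice.
  ret = ret.dtype.type(ret / rcount)
```

```bash
python3 -c "
from cell import *
print(finish_job())"
```

```text
the job is handed in; nothing more can be done
None
```

I pulled the tray out to its stop, lowered the yellow logger fully home in the sleeve, pushed the tray shut and let go, then handed the job in at about 21 s; I never moved the arm near the blue logger, drinker or feeder, though at the end the arm hid the blue logger and part of the feeder, so only the drinker was confirmed unmoved.

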